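Staple the sheaf with the long stapler

TASK

Staple the sheaf of papers: with the fingertips, gently press the front end of the long stapler's arm (the stapler with the papers between its jaws) all the way down, let it spring back up, and withdraw. Leave the stapler, the papers and the notebook under them lying where they are, and do not touch the smaller stapler, the glass paperweight, the pen holder or the tiffin.

Things in the scene. Friction and masses are not known exactly. Their poses are not given: they have to be found in the camera images.
- stapler: The long chrome-plated steel desk stapler, 165 long, 36 wide, 66 high at its raised nose; loose, 0.35 to 0.65 kg, standing on the desk. Origin: centre of the base's underside. Its x axis runs along it, from the hinge end (-x) to the nose (+x), z up. The front of its base reaches under the end of a sheaf of papers, which lies in the jaws.
- stapler_nose (a point): The spot to press on the long stapler: middle of the dark thumb pad (32 by 17) on top of the front end of its arm, on the arm's upper surface, about 16 mm behind the tip of the nose. The arm is 23 wide. With the arm up this point is about 64 above the desk, and about 54 ahead of the stapler's origin along its x axis; it goes down with the arm.
- stapler_arm (a joint): Angle of the long stapler's arm: 0 = raised (spring holds it there), 0.14 = fully down on its stop, nose just above the papers. The hinge lies 58 behind the stapler's origin, 30 above the desk, so the pressed spot moves down about 16 mm over the whole travel. Pressed there it takes about 1 N at first and 5 to 6 N fully down, then the stop is solid. It springs back when released.
- small_stapler: The other stapler, not to be touched: same steel and shape but small, 109 long, 24 wide, 44 high at the nose, with no papers in it; loose. Origin: centre of the base's underside, x axis towards its nose.
- small_stapler_arm (a joint): Angle of the small stapler's arm: 0 = raised, 0.14 = down.
- sheaf: Sheaf of papers, a flat stack 148 by 105 by 3 (x, y, z), one short end in the long stapler's jaws, the rest lying on the notebook, 12 above the desk; loose. Origin: centre of its underside, about 119 ahead of the stapler's origin.
- notebook: Hardback notebook, 122 by 162 by 12, lying on the desk just ahead of the long stapler, carrying the sheaf; loose. Origin: centre of its underside.
- paperweight: Clear glass dome, 64 across, 33 high, standing on the sheaf over the notebook, about 100 ahead of the spot to press; its top is 48 above the desk. Loose. Origin: centre of its underside.
- pen_holder: White ceramic pen cup, 76 across, 100 high, with pens and a pencil reaching 160 above the desk, on one outer side of the staplers; loose. Origin: centre of its underside.
- tiffin: Round green plastic tiffin box with lid, 114 across, 67 high, on the other outer side; loose. Origin: centre of its underside.

How it is judged (in metres and radians):
On the way, in this order (a step that is already met when the one before it is completed fails the run):
1. the long stapler's arm is pressed fully down by the fingers (value of joint stapler_arm above 0.12 rad and contact force between the fingers and stapler above 0.5 N), for 0.05 s.
2. the arm has sprung back up, let go (value of joint stapler_arm below 0.02 rad and contact force between the fingers and stapler below 0.1 N), for 0.2 s.
At the end, for the whole second after the job is handed in: The long stapler's arm, once pressed to 0.12 of its 0.14 rad, is back up (under 0.02), the small one's also up; stapler upright and at rest; stapler, sheaf, notebook and paperweight within 15 mm of their start, the small stapler, pen holder and tiffin within 12 mm (value of joint each of stapler_arm, small_stapler_arm below 0.02 rad and distance of each of stapler, sheaf, notebook, paperweight from where it was at the start of the episode below 0.015 m and distance of each of small_stapler, pen_holder, tiffin from where it was at the start of the episode below 0.012 m and linear speed of stapler below 0.02 m/s and angle between stapler's own z axis and vertical below 0.05 rad and angle between paperweight's own z axis and vertical below 0.1 rad); the robot touches nothing.
It fails at once if the small stapler is touched or moved (distance of small_stapler from where it was at the start of the episode above 0.012 m or contact force between any of the fingers, the arm and small_stapler above 1 N).
It fails at once if the paperweight is touched, or shifted by 15 mm (distance of paperweight from where it was at the start of the episode above 0.015 m or contact force between any of the fingers, the arm and paperweight above 1 N).
It fails at once if the pen holder or the tiffin is touched or moved (distance of any of pen_holder, tiffin from where it was at the start of the episode above 0.012 m or contact force between any of the fingers, the arm and pen_holder above 1 N or contact force between any of the fingers, the arm and tiffin above 1 N).
It fails at once if the long stapler is lifted, tipped or shoved by 15 mm, or the papers shifted by 15 mm (height (world z) of stapler above 0.008 m or angle between stapler's own z axis and vertical above 0.12 rad or distance of any of stapler, sheaf from where it was at the start of the episode above 0.015 m).
It fails at once if the long stapler is pressed harder than 40 N (contact force between the fingers and stapler above 40 N).
It also fails if it takes over 40 s, if anything falls off the work surface, if the arm or the gripper's body presses on something with over 40 N, if the wrist force passes 120 N, or if a joint passes its speed limit or range.

ROBOT

A 6-joint arm with a two-finger parallel gripper is mounted at the origin on the work surface. World frame = base frame: x ahead of the robot, y to its left, z up, the work surface at z = 0. Lengths are in mm, angles in rad, forces in N, time in s.
With the tool pointing down it reaches from about 275 to 750 mm from the base axis. Payload 10.2 kg.
Tool frame: the origin (TCP) lies on the centre line of the jaws, within the pads' length; the fingertips stand 17 mm ahead of it and the grasp point (between the pads) lies 2 mm behind it (ctrl.tip_extent is the distance from the TCP to the fingertips, in mm); z points along the fingers, y is the line along which they close (so a half turn about z gives the same grasp; the last joint's range is limited). The gripper opens to 85 mm and grips with 20 to 120 N. Pads are 22 mm wide; open, the fingers measure 114 mm over their backs; the gripper's body (76 mm by 85 mm) begins 54 mm behind the grasp point. The pads swing forward as they close: fully open they stand 13 mm farther back than shut.
Start: joints at [1.072, 0.313, 1.498, -0, 1.331, -0.223], TCP at [142.979, 505.162, 248.294] pointing down, gripper open.
Joint ranges: [-2.94, 2.94], [-0.97, 2.17], [0.19, 2.56], [-1.23, 4.37], [0.02, 3.11], [-2.88, 2.88]. Speed limits (rad/s): [2.39, 2.39, 3.01, 3.14, 3.14, 3.14].

INTERFACE

Orientations are given as a unit quaternion [w, x, y, z].
In Python, from rig import sensors, capture, ctrl, cut_out, place_of gives the robot as it stands.
- The arm moves only by the shell command python3 -m jog 'ROWS' [FORCE]. ROWS is JSON, a list of rows, each a list of 3 entries, a list of its own where there are three numbers: the shift along the world's x, y, z in mm, then the turn, a rotation vector about the world's x, y, z in degrees, then the closure, from 0 (fully open) to 1 (shut). A call has exactly 8 rows; each row is the pose to reach, as a shift and turn from the pose commanded when the call began; what a row does not reach only later rows make up. A row lasts 1/12 s, in which the tool goes at most 41.7 mm and 7.16 degrees, less where a joint would pass 70% of its speed; a pose out of reach is approached as far as the arm can. A call with a gripper value outside its range is refused whole. The fingers move at their own pace and stop on an object; FORCE is the grip in N (left out, the last holds). Time passes only in rows, so rows that repeat a pose let the fingers close, or fill a call up. It gives the time, the measured TCP pose, the force and the opening at its end, in the units of the state.
- sensors.sense(): the state, without advancing time (a new reading comes with each control period).
- capture(name): name is "side" or "top"; returns a dict with "color" (480x640x3 uint8, blue, green, red), "z_map" (480x640 float32, mm along the optical axis (not along the pixel's ray), 0 where there is no reading), "camera_matrix" (3x3 intrinsics, pixels), "R" (3x3) and "t" (3): a world point X has camera coordinates R X + t. Camera axes: x right, y down, z forward; pixel columns grow to the right and rows downward; lengths in mm; the calibration is good to about 2 mm. A picture is of the moment at which its call begins.
- ctrl.finish_job(): hands the job in, once; it reports no verdict.
Trained networks look in a picture, given as the dict that the camera call returned (one of the last four; its "shot" number tells which), for a name from the list of things; names that differ only in an ending like _2 or _b are one class to them, and where a whole thing is asked for, a point or a joint stands for the part that bears it (a point fixed in the world has none). Each returns a list of dicts, best first, with "p" (0 to 1); they miss things now and then, are a little off and sometimes report something else, mostly with a low value. They report only what shows in the picture. A call takes as long as a camera call.
- cut_out(picture, query): "region" (480x640 bool, what is visible of it) and "box" ([left, top, right, bottom] in pixels, round what is visible of it).
- place_of(picture, query): "centre" ([row, column] in pixels: a listed point, or the origin of a listed thing).
The state is a dict: "time_s": time; "joints": joint angles; "dq": joint speeds; "tau": joint torques, N m; "eef_pos": TCP position; "ee_rot": TCP orientation; "force": force on the tool from outside, world axes, zero at the start; "wrist_torque": the same for the moment, N m; "grip_width": opening from 0.0 (shut) to 1.0 (fully open).
Only numpy, scipy, OpenCV 4.12 (cv2) and the standard library are available. Lean on these libraries where they do the work, as an engineer would, in place of code of your own. Each camera call takes 0.05 s, during which the arm holds its last target. There are 200 camera calls.

## Working session

There is one attempt and no reset: what is moved stays moved. The work goes in short steps, Python scripts to look and compute and a shell command to move; the robot and the scene stay as the last step left them, time stands still between calls to the robot, and variables do not carry over. Pictures are saved under pics/ and viewed, on a budget of 10 in all, crops included, one or two more only if the job needs it, and the job is handed in when it is done.

```bash
mkdir -p pics; cat > h.py <<'E'
import numpy as np, cv2
from rig import sensors, capture, ctrl, cut_out, place_of
def world(p,r,c,z=None):
    K,R,t=p["camera_matrix"],np.array(p["R"]),np.array(p["t"]).ravel()
    ray=np.linalg.inv(K)@[c,r,1]; o=-R.T@t; d=R.T@ray
    if z is None:
        r,c=int(round(r)),int(round(c)); w=p["z_map"][r-2:r+3,c-2:c+3]; w=w[w>0]; return o+d*np.median(w) if len(w) else None
    return o+d*((z-o[2])/d[2])
E
python3 - <<'E'
from h import *
np.set_printoptions(precision=1,suppress=True)
for n in("top","side"):
    p=capture(n); cv2.imwrite(f"pics/{n}0.png",p["color"])
    for q in("stapler_nose","stapler","small_stapler","paperweight","pen_holder","tiffin","notebook","sheaf"):
        for d in place_of(p,q)[:2]:
            r,c=d["centre"]; print(n,q,round(d["p"],2),np.round([r,c],1),"depth",world(p,r,c),"z64",world(p,r,c,64),"z0",world(p,r,c,0))
s=sensors.sense(); print(s["eef_pos"],s["ee_rot"],s["force"],s["grip_width"],ctrl.tip_extent)
E
```

```text
top stapler_nose 0.68 [224.4 261.7] depth [523.7 134.9  64. ] z64 [523.7 134.9  64. ] z0 [538.2 143.8   0. ]
top stapler 0.8 [251.  259.5] depth [460.2 134.   54.5] z64 [458.7 132.7  64. ] z0 [469.1 141.5   0. ]
top small_stapler 0.91 [269.6 379.9] depth [ 443.8 -158.7   36.4] z64 [ 439.8 -154.9   64. ] z0 [ 449.  -163.8    0. ]
top paperweight 0.72 [190.9 271.4] depth [615.6 123.2  44.7] z64 [609.6 120.8  64. ] z0 [629.3 128.8   0. ]
top pen_holder 0.77 [317.1 453.2] depth [ 347.  -341.2   25.5] z64 [ 344.9 -329.4   64. ] z0 [ 348.4 -349.     0. ]
top tiffin 0.69 [303.7 166.5] depth [316.3 332.5  66.3] z64 [316.4 333.3  64. ] z0 [318.1 354.4   0. ]
top sheaf 0.57 [202.8 268.4] depth [592.6 131.1  14.7] z64 [578.9 124.8  64. ] z0 [596.7 133.    0. ]
side stapler_nose 0.85 [196.7 304.1] depth [523.5 132.7  63. ] z64 [523.2 131.8  64. ] z0 [545.2 190.7  -0. ]
side stapler 0.71 [218.8 290.5] depth [482.6 122.8  10.7] z64 [467.8  77.2  64. ] z0 [485.5 131.9   0. ]
side small_stapler 0.97 [321.6 324.4] depth [ 448.1 -170.9    6.8] z64 [ 434.5 -200.7   64. ] z0 [ 449.7 -167.4    0. ]
side small_stapler 0.41 [207.1 341.9] depth [609.8  98.2  25.3] z64 [593.2  65.6  64. ] z0 [620.6 119.5  -0. ]
side paperweight 0.59 [199.5 349.7] depth [631.7 101.5  40.5] z64 [620.8  81.3  64. ] z0 [650.4 136.3   0. ]
side pen_holder 0.94 [416.7 313.7] depth [ 349.8 -352.    30.6] z64 [ 345.5 -362.8   64. ] z0 [ 353.8 -342.     0. ]
side tiffin 0.84 [179.7 206. ] depth [320.4 299.6  46.6] z64 [318.7 280.5  64. ] z0 [325.  350.8   0. ]
side notebook 0.7 [205.3 343.7] depth [614.4  98.   30.1] z64 [599.6  69.4  64. ] z0 [627.5 123.4   0. ]
side sheaf 0.82 [203.2 332. ] depth [596.2 127.6  16.2] z64 [576.7  86.2  64. ] z0 [602.8 141.6   0. ]
[143.  505.2 248.3] [-0.   0.1  1.  -0. ] [ 0.7 -0.5  0.1] 0.9956155665994199 17.0
```

```bash
python3 - <<'E'
import cv2,numpy as np
a=cv2.imread("pics/top0.png");b=cv2.imread("pics/side0.png")
cv2.imwrite("pics/both.png",np.hstack([cv2.resize(a[140:340,120:320],(400,400)),cv2.resize(b[120:320,200:400],(400,400))]))
E
```

```text
(no output)
```

View pics/both.png

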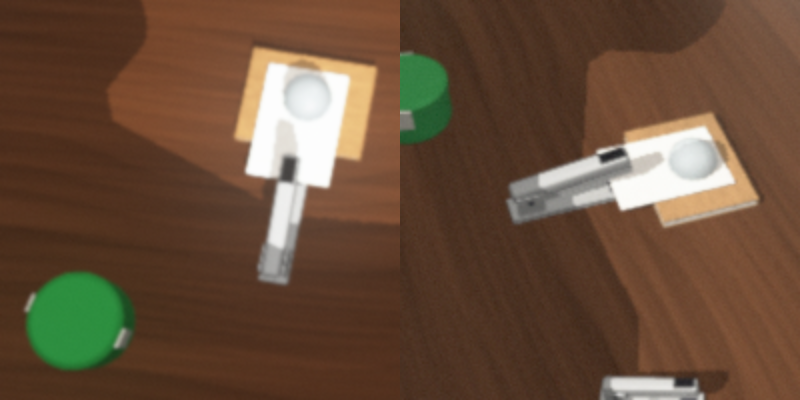

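Both views agree: the long stapler's dark pad is at top px (264,224), side px (304,197), which gives a nose point of about (523.5, 134, 63.5). Its heading is about -9°, close to the tool's present yaw. I'll close the fingers and go above it.

```bash
python3 -m jog '[[[24,-23,0],[0,0,0],1],[[48,-46,0],[0,0,0],1],[[72,-70,0],[0,0,0],1],[[96,-93,0],[0,0,0],1],[[120,-116,0],[0,0,0],1],[[144,-140,0],[0,0,0],1],[[168,-163,0],[0,0,0],1],[[190,-186,0],[0,0,0],1]]' 60
python3 -m jog '[[[24,-23,-10],[0,0,0],1],[[48,-46,-20],[0,0,0],1],[[72,-70,-30],[0,0,0],1],[[96,-93,-45],[0,0,0],1],[[120,-116,-60],[0,0,0],1],[[144,-140,-80],[0,0,0],1],[[168,-163,-100],[0,0,0],1],[[189,-185,-110],[0,0,0],1]]'
python3 -m jog '[[[0,0,0],[0,0,0],1],[[0,0,0],[0,0,0],1],[[0,0,0],[0,0,0],1],[[0,0,0],[0,0,0],1],[[0,0,0],[0,0,0],1],[[0,0,0],[0,0,0],1],[[0,0,0],[0,0,0],1],[[0,0,0],[0,0,0],1]]'
python3 - <<'E'
from h import *
np.set_printoptions(precision=1,suppress=True)
ims=[]
for n in("top","side"):
    p=capture(n); s=sensors.sense()
    K,R,t=p["camera_matrix"],np.array(p["R"]),np.array(p["t"]).ravel()
    im=p["color"].copy()
    for q in [np.array(s["eef_pos"])-[0,0,17],np.array([523.5,134,63.5])]:
        v=K@(R@q+t); u=v[:2]/v[2]; print(n,u)
    ims.append(cv2.resize(im[int(u[1])-80:int(u[1])+80,int(u[0])-80:int(u[0])+80],(400,400)))
    for d in place_of(p,"stapler_nose")[:2]: print(d["p"],world(p,*d["centre"],63.5))
cv2.imwrite("pics/c1.png",np.hstack(ims)); print(s)
E
```

```text
time_s: 1.57
eef_pos: [334.1, 317.8, 248.5]
ee_rot: [0.0, 0.138, 0.99, 0.0]
force: [0.2, 0.2, 1.6]
grip_width: -0.001
time_s: 2.23
eef_pos: [522.4, 132.5, 136.0]
ee_rot: [-0.001, 0.138, 0.99, -0.0]
force: [-0.6, 0.5, -0.5]
grip_width: -0.001
time_s: 2.9
eef_pos: [521.8, 134.5, 138.5]
ee_rot: [0.0, 0.137, 0.991, 0.0]
force: [-0.3, 1.0, -0.7]
grip_width: 0.004
top [259.  219.4]
top [262.1 224.6]
side [302.8 178.8]
side [303.9 196.2]
0.58 [530.2 120.7  63.5]
{'time_s': 3.05, 'joints': array([ 0. ,  0.5,  1.6,  0. ,  1.1, -1.3]), 'dq': array([-0.,  0., -0., -0.,  0.,  0.]), 'tau': array([  0.1, -44.8, -23. ,   0. ,   0. ,   0. ]), 'eef_pos': array([521.9, 134.3, 138.3]), 'ee_rot': array([0. , 0.1, 1. , 0. ]), 'force': array([ 0.7, -0.1,  0. ]), 'wrist_torque': array([0., 0., 0.]), 'grip_width': 0.001428764077548347}
```

View pics/c1.png

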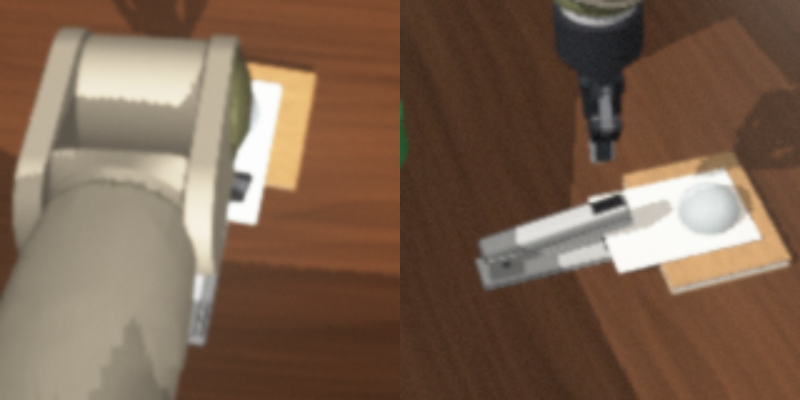

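Side view: the fingertip at crop (600,160) is over the pad at (608,205), as projected. In the top view the arm hides the nose. I'll lower to about 8 mm above the pad.

```bash
python3 -m jog '[[[0,0,-10],[0,0,0],1],[[1,0,-20],[0,0,0],1],[[1,0,-30],[0,0,0],1],[[2,0,-38],[0,0,0],1],[[2,0,-44],[0,0,0],1],[[2,0,-48],[0,0,0],1],[[2,0,-50],[0,0,0],1],[[2,0,-50],[0,0,0],1]]'
python3 - <<'E'
from h import *
ims=[]
for n in("side","top"):
    p=capture(n);K,R,t=p["camera_matrix"],np.array(p["R"]),np.array(p["t"]).ravel()
    v=K@(R@np.array([523.5,134,63.5])+t);u=(v[:2]/v[2]).astype(int)
    ims.append(cv2.resize(p["color"][u[1]-40:u[1]+40,u[0]-40:u[0]+40],(400,400)))
cv2.imwrite("pics/c2.png",np.hstack(ims)); s=sensors.sense();print(s["eef_pos"],s["force"])
E
```

```text
time_s: 3.77
eef_pos: [523.9, 134.1, 87.9]
ee_rot: [-0.0, 0.137, 0.991, -0.0]
force: [0.6, 0.1, 0.4]
grip_width: 0.0
[524.17276012 134.18961507  88.58392645] [ 0.3839491  -0.33340849 -0.44027352]
```

View pics/c2.png

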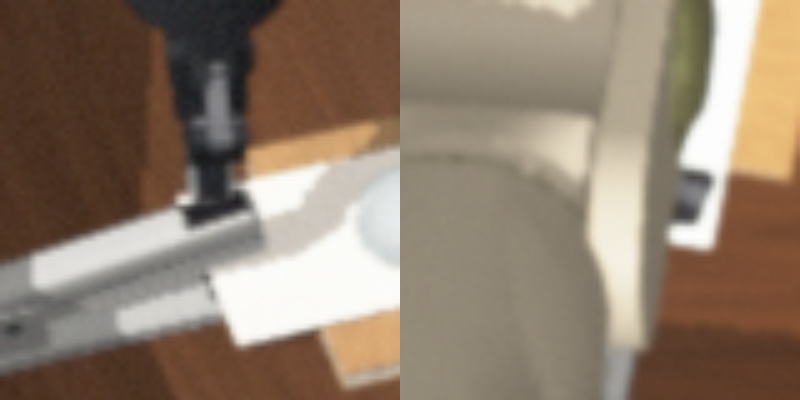

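The side view shows the fingertips right over the dark pad, at crop (215,200). Now I'll press in small steps.

```bash
python3 -m jog '[[[0,0,-3],[0,0,0],1],[[0,0,-6],[0,0,0],1],[[0,0,-8],[0,0,0],1],[[0,0,-10],[0,0,0],1],[[0,0,-12],[0,0,0],1],[[1,0,-14],[0,0,0],1],[[1,0,-16],[0,0,0],1],[[1,0,-17],[0,0,0],1]]'
```

```text
time_s: 4.53
eef_pos: [525.6, 134.1, 71.4]
ee_rot: [0.001, 0.138, 0.99, 0.0]
force: [2.4, -0.7, 5.1]
grip_width: -0.0
```

```bash
python3 -m jog '[[[0,0,-1],[0,0,0],1],[[0,0,-2],[0,0,0],1],[[1,0,-3],[0,0,0],1],[[1,0,-4],[0,0,0],1],[[1,0,-5],[0,0,0],1],[[1,0,-6],[0,0,0],1],[[1,0,-6],[0,0,0],1],[[1,0,-6],[0,0,0],1]]'
```

```text
time_s: 5.2
eef_pos: [526.4, 134.1, 65.5]
ee_rot: [0.0, 0.137, 0.991, 0.0]
force: [2.3, -1.1, 5.8]
grip_width: 0.002
```

```bash
python3 -m jog '[[[0,0,-0.5],[0,0,0],1],[[0,0,-0.5],[0,0,0],1],[[0,0,-1],[0,0,0],1],[[0,0,-1],[0,0,0],1],[[0,0,-1],[0,0,0],1],[[0,0,-1],[0,0,0],1],[[0,0,-1],[0,0,0],1],[[0,0,-1],[0,0,0],1]]'
python3 - <<'E'
from h import *
for i in range(3):
    p=capture("side"); s=sensors.sense(); print(s["eef_pos"],s["force"])
K,R,t=p["camera_matrix"],np.array(p["R"]),np.array(p["t"]).ravel()
v=K@(R@np.array([523.5,134,63.5])+t);u=(v[:2]/v[2]).astype(int)
cv2.imwrite("pics/c3.png",cv2.resize(p["color"][u[1]-50:u[1]+50,u[0]-60:u[0]+60],(720,600)))
E
```

```text
time_s: 5.87
eef_pos: [526.5, 134.1, 64.9]
ee_rot: [0.001, 0.137, 0.991, 0.0]
force: [0.4, -0.8, 8.1]
grip_width: -0.002
[526.4671141  134.09079781  64.87996161] [ 1.49442725 -1.28544689  9.51952074]
[526.46396676 134.09469842  64.86342561] [ 1.23399487 -1.16018341  8.45428072]
[526.42694201 134.09514428  64.85030874] [ 1.60757366 -2.58242755  8.61358811]
```

View pics/c3.png

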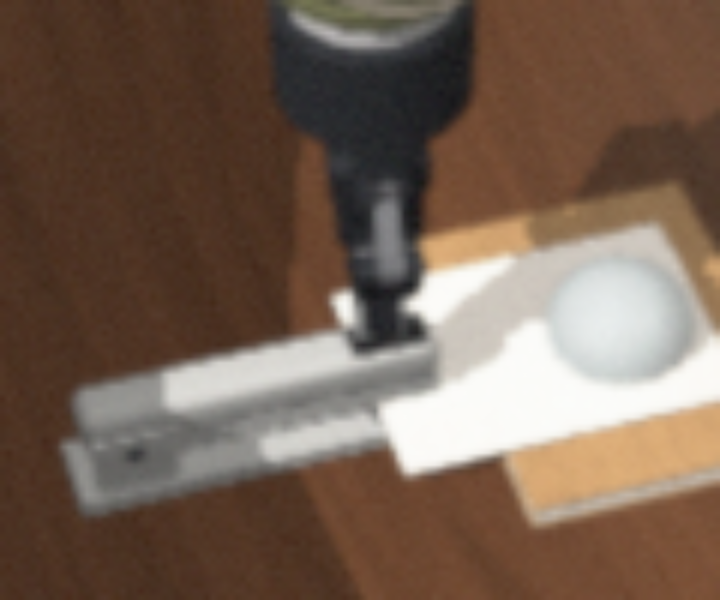

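The arm is visibly level and closed under the fingertips, which are at (385,335). The force has passed the spring's 6 N. I'll press a little more to confirm the solid stop.

```bash
python3 -m jog '[[[0,0,-0.5],[0,0,0],1],[[0,0,-1],[0,0,0],1],[[0,0,-1],[0,0,0],1],[[0,0,-1.5],[0,0,0],1],[[0,0,-1.5],[0,0,0],1],[[0,0,-2],[0,0,0],1],[[0,0,-2],[0,0,0],1],[[0,0,-2],[0,0,0],1]]'
```

```text
time_s: 6.68
eef_pos: [526.6, 134.1, 64.1]
ee_rot: [0.001, 0.137, 0.991, 0.0]
force: [-2.5, -1.2, 21.4]
grip_width: 0.0
```

It's solid at 21 N for under 1 mm of travel, so that is the stop. Now I'll release slowly, straight up along the same arc, and then withdraw.

```bash
python3 -m jog '[[[0,0,1],[0,0,0],1],[[0,0,3],[0,0,0],1],[[-1,0,6],[0,0,0],1],[[-1,0,9],[0,0,0],1],[[-2,0,12],[0,0,0],1],[[-3,0,16],[0,0,0],1],[[-3,0,20],[0,0,0],1],[[-3,0,25],[0,0,0],1]]'
python3 -m jog '[[[0,0,5],[0,0,0],1],[[0,0,12],[0,0,0],1],[[0,0,25],[0,0,0],1],[[0,0,40],[0,0,0],1],[[0,0,60],[0,0,0],1],[[0,0,80],[0,0,0],1],[[0,0,100],[0,0,0],1],[[0,0,110],[0,0,0],1]]'
python3 -m jog '[[[-10,12,5],[0,0,0],1],[[-30,35,10],[0,0,0],1],[[-50,58,15],[0,0,0],1],[[-70,80,20],[0,0,0],1],[[-90,103,25],[0,0,0],1],[[-110,126,30],[0,0,0],1],[[-125,145,35],[0,0,0],1],[[-130,150,35],[0,0,0],1]]'
python3 -m jog '[[[-15,20,0],[0,0,0],1],[[-35,40,0],[0,0,0],1],[[-55,60,0],[0,0,0],1],[[-75,80,0],[0,0,0],1],[[-95,100,0],[0,0,0],1],[[-115,120,0],[0,0,0],1],[[-130,135,0],[0,0,0],1],[[-130,135,0],[0,0,0],1]]'
python3 - <<'E'
from h import *
np.set_printoptions(precision=1,suppress=True)
ims=[]
for n in("top","side"):
    p=capture(n); b=cv2.imread(f"pics/{n}0.png"); ims+= [p["color"][(140 if n=="top" else 120):(340 if n=="top" else 320),(120 if n=="top" else 200):(320 if n=="top" else 400)]]
    for q in("stapler_nose","stapler","small_stapler","paperweight","pen_holder","tiffin","notebook","sheaf"):
        for d in place_of(p,q)[:1]: print(n,q,round(d["p"],2),np.round(d["centre"],1),world(p,*d["centre"]))
cv2.imwrite("pics/end.png",np.hstack([cv2.resize(i,(400,400)) for i in ims])); print(sensors.sense()["force"])
E
```

```text
time_s: 7.35
eef_pos: [522.1, 134.2, 86.9]
ee_rot: [-0.001, 0.137, 0.991, -0.0]
force: [0.5, -0.4, -0.7]
grip_width: -0.0
time_s: 8.02
eef_pos: [523.5, 134.2, 199.9]
ee_rot: [0.001, 0.137, 0.991, 0.0]
force: [0.2, 0.7, -0.3]
grip_width: -0.0
time_s: 8.68
eef_pos: [390.4, 286.5, 232.6]
ee_rot: [-0.0, 0.136, 0.991, 0.0]
force: [0.1, 0.6, 0.7]
grip_width: -0.001
time_s: 9.35
eef_pos: [260.5, 420.6, 231.5]
ee_rot: [-0.001, 0.136, 0.991, -0.0]
force: [-0.1, 0.2, 0.6]
grip_width: -0.001
top stapler_nose 0.71 [224.1 260.8] [524.4 137.2  63.5]
top stapler 0.66 [249.1 263. ] [465.9 126.4  52.6]
top small_stapler 0.96 [272.1 381.4] [ 438.3 -162.9   34.6]
top paperweight 0.84 [192.2 268.4] [612.2 130.6  42.4]
top pen_holder 0.63 [313.8 452. ] [ 354.5 -338.2   25.2]
top tiffin 0.61 [302.1 169.1] [320.4 326.9  67.1]
top sheaf 0.56 [199.9 267.7] [598.4 133.   20.6]
side stapler_nose 0.71 [197.7 304.8] [523.4 127.8  64.2]
side stapler 0.83 [218. 286.] [473.4 129.9  10.2]
side small_stapler 0.74 [319.4 325.5] [ 452.1 -167.6    7.9]
side paperweight 0.75 [199.6 348.4] [628.2 101.8  41.2]
side pen_holder 0.94 [420.6 314.6] [ 340.  -380.3   98.1]
side tiffin 0.79 [179.7 204.9] [317.6 298.3  48.7]
side notebook 0.95 [209.  344.1] [614.6  95.1  19.5]
side sheaf 0.86 [202.3 331.9] [597.  130.1  16.8]
[-1.1 -0.2  0.6]
```

View pics/end.png

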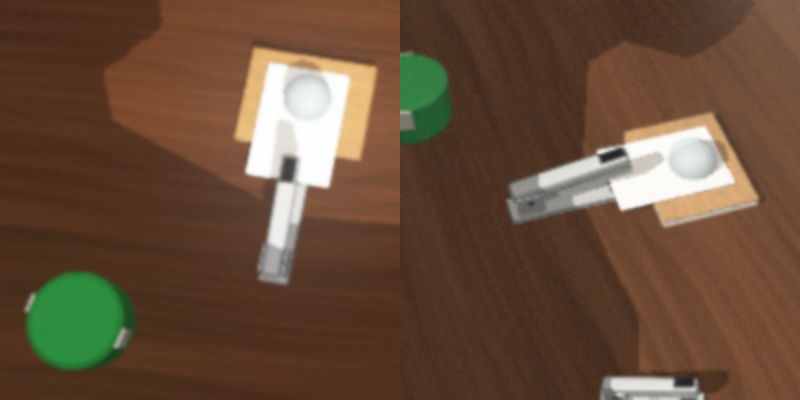

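The view is the same as at the start: pad back up at (289,168) and (612,155), nothing shifted. I'm handing it in.

```bash
python3 -c "
from rig import ctrl; print(ctrl.finish_job())"
```

```text
the job is handed in; nothing more can be done
None
```

I stapled the papers and handed the job in; no verdict is reported.

- **Press:** with the fingers shut, I pressed the long stapler's thumb pad down about 16–17 mm. The force rose from about 6 N to 21 N over the last 1.4 mm, so I took it as the solid stop, well under the 40 N limit. The side picture, taken just before that last push, showed the arm level and closed.
- **Release:** I let it spring back, lifted straight up and withdrew. The last force reading was about 1 N or less, which is noise.
- **Last checks:** in the final pictures, the long stapler, papers, notebook, paperweight and tiffin look the same as at the start. The pad is back at about 64 mm above the desk.
- **Disagreements:** the networks' positions scattered by several millimetres between shots. The side view's pen holder depth reading jumped to about 98 mm high because it landed on a different surface. The pen holder was not in the final picture I viewed, and only part of the small stapler was. The arm's path stayed well away from both.

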